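# Set out circuit breakers by width on the kitting strip

## Robot

A 6-joint arm with a two-finger parallel gripper is mounted at the origin on the work surface. World frame = base frame: x ahead of the robot, y to its left, z up, the work surface at z = 0. Lengths are in m, angles in degrees, forces in N, time in s.
With the tool pointing down it reaches from about 0.2 to 0.875 m from the base axis. Payload 3.4 kg.
Tool frame: the origin (TCP) lies between the finger pads; the fingertips stand tip_extent ahead of it and the grasp point (between the pads) is the TCP (tip_extent is the distance from the TCP to the fingertips, in m); z points along the fingers, y is the line along which they close (so a half turn about z gives the same grasp; the last joint's range is limited). The gripper opens to 94 mm and grips with 3 to 60 N. Pads are 16 mm wide; open, the fingers measure 119 mm over their backs; the gripper's body (75 mm by 177 mm) begins 78 mm behind the grasp point.
Start: joints at [-75.974, 15.808, 86.224, -0, 77.962, -6.933], TCP at [0.206, -0.537, 0.224] pointing down, gripper open.
Joint ranges: [-165.64, 165.64], [-43.16, 119.46], [12.63, 154.43], [-67.54, 247.53], [6.08, 155.33], [-154.97, 154.97]. Speed limits (degrees/s): [147.25, 147.25, 180, 180, 180, 180].

## Interface

Orientations are given as a 3x3 rotation matrix whose columns are the frame's x, y, z axes.
In Python, from bench import read_state, get_image, finish_job, outline_of, tip_extent gives the robot as it stands.
- The arm moves only by the shell command python3 -m handwheel 'ROWS' [FORCE]. ROWS is JSON, a list of rows, each a list of 5 numbers: the shift along the tool's x, y, z in units of 60 mm (1.0 is 60 mm), then the turn about the tool's z in units of 6 degrees (1.0 is 6 degrees), then the opening, from -1 (shut) to 1 (fully open). A call has 1 to 5 rows; each row shifts and turns the commanded pose from where the row before left it, along the tool's axes as they then stand; what a row does not reach is not made up. A row lasts 1/8 s, in which the tool goes at most 62.5 mm and 10.7 degrees, less where a joint would pass 70% of its speed; a pose out of reach is approached as far as the arm can. A call is refused whole if a number of a shift passes 1 or a number of a turn 1, either way. A call with a gripper value outside its range is refused whole. The fingers move at their own pace and stop on an object; FORCE is the grip in N (left out, the last holds). Time passes only in rows, so rows that do not move let the fingers close. It gives the time, the measured TCP pose, the force, the opening and the grip force at its end, in the units of the state.
- read_state(): the state, without advancing time (a new reading comes with each control period).
- get_image(name): name is "side" or "top" or "wrist"; returns a dict with "frame" (400x640x3 uint8, red, green, blue), "K" (3x3 intrinsics, pixels), "D" ([k1, k2, p1, p2, k3] as OpenCV has them; the pictures are not rectified), "position" and "rotation" of the camera in the world. Camera axes: x right, y down, z forward; pixel columns grow to the right and rows downward; lengths in m; the calibration is good to about 2 mm. A picture is of the moment at which its call begins. There is no depth.
- finish_job(): hands the job in; it is judged then, once.
Trained networks look in the newest picture that a camera, given by its name, has taken for a name from the list of things; names that differ only in an ending like _2 or _b are one class to them, and where a whole thing is asked for, a point or a joint stands for the part that bears it (a point fixed in the world has none). Each returns a list of dicts, best first, with "p" (0 to 1); they miss things now and then, are a little off and sometimes report something else, mostly with a low value. They report only what shows in the picture. A call takes as long as a camera call. They do not tell look-alikes from the thing itself.
- outline_of(camera, query): "region" (400x640 bool, what is visible of it) and "point" ([column, row] in pixels, amid what is visible of it).
The state is a dict: "time": time; "joint_pos": joint angles; "dq": joint speeds; "effort": joint torques, N m; "tool_pos": TCP position; "eef_rot": TCP orientation; "wrist_force": force on the tool from outside, world axes, zero at the start; "moment": the same for the moment, N m; "finger_gap": finger opening in m; "finger_force": force on a finger pad.
Only numpy, scipy, OpenCV 4.12 (cv2) and the standard library are available. Lean on these libraries where they do the work, as an engineer would, in place of code of your own. Each camera call takes 0.05 s, during which the arm holds its last target. There are 200 camera calls.

## Task

Set the four white circuit breakers out on the four rubber pads of the kitting strip in order of width: the narrowest (one pole) on the pad next to the earth terminal block, then two, three and four poles, the widest at the far end. Stand each one upright in the middle of its pad, square to it with its long side across the strip, and set it down gently rather than dropping it.

Things in the scene. Friction and masses are not known exactly. Their poses are not given: they have to be found in the camera images.
- breaker1: loose white circuit breaker, 1 black toggle on top, 120 g +-30%. 85 mm long (x), 18 mm wide (y). Base 42 mm high with a shoulder at each end; in the middle a raised nose, 45 mm along x, full width, 42 to 70 mm high; toggles end at 79 mm. Grip from above across the nose, fingers closing along x, tips just above the shoulders. Origin: centre of underside; z up. Both ends alike.
- breaker2: loose white circuit breaker, 2 black toggles on top, 240 g +-30%. 85 mm long (x), 36 mm wide (y). Base 42 mm high with a shoulder at each end; in the middle a raised nose, 45 mm along x, full width, 42 to 70 mm high; toggles end at 79 mm. Grip from above across the nose, fingers closing along x, tips just above the shoulders. Origin: centre of underside; z up. Both ends alike.
- breaker3: loose white circuit breaker, 3 black toggles on top, 360 g +-30%. 85 mm long (x), 54 mm wide (y). Base 42 mm high with a shoulder at each end; in the middle a raised nose, 45 mm along x, full width, 42 to 70 mm high; toggles end at 79 mm. Grip from above across the nose, fingers closing along x, tips just above the shoulders. Origin: centre of underside; z up. Both ends alike.
- breaker4: loose white circuit breaker, 4 black toggles on top, 480 g +-30%. 85 mm long (x), 72 mm wide (y). Base 42 mm high with a shoulder at each end; in the middle a raised nose, 45 mm along x, full width, 42 to 70 mm high; toggles end at 79 mm. Grip from above across the nose, fingers closing along x, tips just above the shoulders. Origin: centre of underside; z up. Both ends alike.
- pad_a: one of four identical fixed black rubber pads, 98 mm (x, across the strip) by 80 mm (y, along it), 3 mm thick, 90 mm apart in a row on a fixed aluminium strip whose top is 6 mm above the table. Origin: centre of the pad's underside, so its top is at +3 mm (9 mm above the table). Which name lies where in the row varies.
- pad_b: one of four identical fixed black rubber pads, 98 mm (x, across the strip) by 80 mm (y, along it), 3 mm thick, 90 mm apart in a row on a fixed aluminium strip whose top is 6 mm above the table. Origin: centre of the pad's underside, so its top is at +3 mm (9 mm above the table). Which name lies where in the row varies.
- pad_c: one of four identical fixed black rubber pads, 98 mm (x, across the strip) by 80 mm (y, along it), 3 mm thick, 90 mm apart in a row on a fixed aluminium strip whose top is 6 mm above the table. Origin: centre of the pad's underside, so its top is at +3 mm (9 mm above the table). Which name lies where in the row varies.
- pad_d: one of four identical fixed black rubber pads, 98 mm (x, across the strip) by 80 mm (y, along it), 3 mm thick, 90 mm apart in a row on a fixed aluminium strip whose top is 6 mm above the table. Origin: centre of the pad's underside, so its top is at +3 mm (9 mm above the table). Which name lies where in the row varies.
- terminal: fixed earth terminal block at one end of the strip, beyond the last pad: grey base with a raised brass bar and four screws, 90 mm (its x) by 24 mm (its y, along the strip) by 43 mm high. Its centre is 70 mm from that of the nearest pad. Either end, varies; the other end has a low black end stop 8 mm high. Origin: centre of the underside.
Not all that is in view belongs to the job. What is shaped like the breaker3 but blue or green is not meant. What is shaped like the breaker2 but brown is not meant.

How it is judged:
By the outcome, as a careful person would: the job done as asked, in the order asked, and still so for the second after the job is handed in, with the robot touching nothing.
It also fails if it takes over 102 s, if anything falls off the work surface, if the arm or the gripper's body presses on something with over 40 N, if the wrist force passes 120 N, or if a joint passes its speed limit or range.

## Working session

There is one attempt and no reset: what is moved stays moved. The work goes in short steps, Python scripts to look and compute and a shell command to move; the robot and the scene stay as the last step left them, time stands still between calls to the robot, and variables do not carry over. Pictures are saved under pics/ and viewed, at most 14 in all, crops included, and the job is handed in when it is done.

```bash
ls; mkdir -p pics
python3 - <<'E'
from bench import *
import cv2
s=read_state();print(s,tip_extent)
for n in("top","side"):
    i=get_image(n);cv2.imwrite(f"pics/{n}0.png",i["frame"][:,:,::-1]);print(n,i["K"],i["D"],i["position"],i["rotation"])
E
```

```text
pics
{'time': 0.0, 'joint_pos': array([-7.59755871e+01,  1.58477589e+01,  8.62954858e+01,  3.59005242e-04,
        7.79611755e+01, -6.92979401e+00]), 'dq': array([-0.00307923, -0.05503056, -0.00755892,  0.04654501, -0.03121286,
       -0.04319575]), 'effort': array([-4.60703559e-04, -4.04586804e+01, -2.37232393e+01,  7.01517169e-02,
        3.46928439e-02, -1.37398520e-04]), 'tool_pos': array([ 0.20552658, -0.53643889,  0.2236015 ]), 'eef_rot': array([[ 9.33867069e-01,  3.57620061e-01, -4.35704795e-04],
       [ 3.57620255e-01, -9.33865419e-01,  1.76963719e-03],
       [ 2.25968120e-04, -1.80842276e-03, -9.99998339e-01]]), 'wrist_force': array([0.51882858, 0.5406165 , 0.87315876]), 'moment': array([-0.02675832,  0.0061439 , -0.03015903]), 'finger_force': 0.0, 'finger_gap': 0.09389128990480264} 0.019
top [[425.17231443   0.         322.27673677]
 [  0.         425.17231443 199.71199406]
 [  0.           0.           1.        ]] [0.02903389 0.         0.         0.         0.        ] [0.3527241  0.03283176 1.12802083] [[ 0.02280845 -0.99452732  0.10195677]
 [-0.99962573 -0.02114605  0.01735618]
 [-0.01510522 -0.10231448 -0.99463741]]
side [[422.66567259   0.         315.5983353 ]
 [  0.         422.66567259 195.66914428]
 [  0.           0.           1.        ]] [-0.10978133  0.          0.          0.          0.        ] [0.2296324  0.64298001 0.86347517] [[-0.93054583 -0.2801703   0.23577334]
 [-0.36583499  0.73908225 -0.56561665]
 [-0.01578691 -0.61258635 -0.790246  ]]
```

View pics/top0.png

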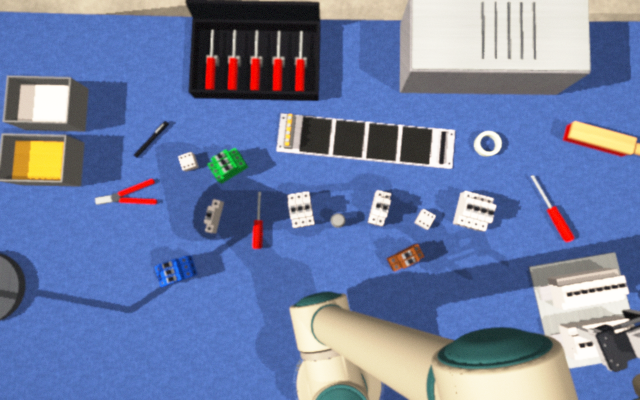

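View pics/side0.png

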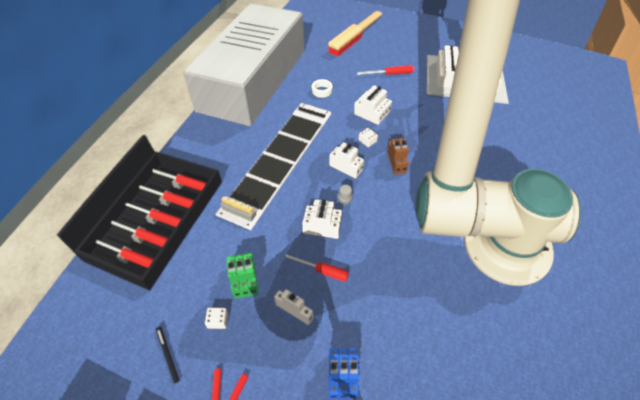

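The top view shows the terminal at the left end of the strip, about (288,131), with the pads at (315..417, 135..145). There are white breakers at (301,209), (380,207) and (474,210), and a shadowed one at (213,215) that may be the 1-pole. Next I'll run the networks and fit silhouettes.

```bash
cat > h.py <<'E'
import numpy as np, cv2
from bench import *
from scipy.optimize import minimize
def proj(im,P):
    R=np.array(im["rotation"]);t=np.array(im["position"])
    p,_=cv2.projectPoints(np.float64(P).reshape(-1,3),cv2.Rodrigues(R.T)[0],-R.T@t,np.array(im["K"]),np.array(im["D"]))
    return p.reshape(-1,2)
def ray(im,px,z):
    u=cv2.undistortPoints(np.float64([[px]]),np.array(im["K"]),np.array(im["D"]))[0,0]
    d=np.array(im["rotation"])@[u[0],u[1],1];p=np.array(im["position"])
    return p+d*(z-p[2])/d[2]
def box(lx,ly,z0,z1,x0=0,y0=0): return np.array([[x0+a*lx/2,y0+b*ly/2,z] for a in(-1,1) for b in(-1,1) for z in(z0,z1)])
def breaker(n):
    w=.018*n
    return [box(.085,w,0,.042),box(.045,w,.042,.070)]+[box(.012,.010,.07,.079,0,(k-(n-1)/2)*.018) for k in range(n)]
def place(B,x,y,yaw,z=0):
    c,s=np.cos(yaw),np.sin(yaw);R=np.array([[c,-s,0],[s,c,0],[0,0,1]])
    return [b@R.T+[x,y,z] for b in B]
def sil(im,boxes,S=4):
    m=np.zeros((400*S,640*S),np.uint8)
    for b in boxes:
        cv2.fillConvexPoly(m,cv2.convexHull(np.round((proj(im,b)+.5)*S-.5).astype(np.int32)),1)
    return cv2.resize(m.astype(np.float32),(640,400),interpolation=cv2.INTER_AREA)
def fit(ims,masks,B,x,y,yaws,z=0):
    def cost(v):
        c=0
        for im,m in zip(ims,masks):
            s=sil(im,place(B,v[0],v[1],v[2],z));c+=np.abs(s-m).sum()/m.sum()
        return c/len(ims)
    best=None
    for a in yaws:
        sx=np.array([[x,y,a],[x+.012,y,a],[x,y+.012,a],[x,y,a+.25]])
        r=minimize(cost,[x,y,a],method="Nelder-Mead",options=dict(initial_simplex=sx,xatol=1e-4,fatol=1e-4,maxiter=150))
        if best is None or r.fun<best.fun: best=r
    return best
E
cat > look.py <<'E'
from h import *
import pickle
ims={n:get_image(n) for n in("top","side")}
out={}
for n in ims:
    for q in("breaker1","breaker2","breaker3","breaker4","pad_a","terminal"):
        r=outline_of(n,q);out[n,q]=r
        for o in r:
            print(n,q,round(o["p"],2),np.round(o["point"]).astype(int),int(o["region"].sum()),np.round(ray(ims[n],o["point"],.01 if q=="pad_a" else .04),3))
pickle.dump((ims,out),open("look.pkl","wb"))
E
python3 look.py
python3 - <<'E'
import cv2
a=cv2.imread("pics/top0.png")[100:290,150:510];cv2.imwrite("pics/topz.png",cv2.resize(a,None,fx=2.2,fy=2.2,interpolation=cv2.INTER_CUBIC))
E
```

```text
top breaker1 0.92 [214 218] 385 [0.412 0.33  0.04 ]
top breaker1 0.9 [406 258] 550 [ 0.321 -0.163  0.04 ]
top breaker1 0.89 [175 268] 887 [0.283 0.422 0.04 ]
top breaker1 0.78 [301 210] 725 [0.437 0.106 0.04 ]
top breaker1 0.7 [473 213] 1169 [ 0.438 -0.331  0.04 ]
top breaker1 0.69 [380 208] 531 [ 0.447 -0.098  0.04 ]
top breaker1 0.57 [226 162] 840 [0.556 0.304 0.04 ]
top breaker2 0.92 [214 218] 385 [0.412 0.33  0.04 ]
top breaker2 0.9 [406 258] 550 [ 0.321 -0.163  0.04 ]
top breaker2 0.89 [175 268] 887 [0.283 0.422 0.04 ]
top breaker2 0.78 [301 210] 725 [0.437 0.106 0.04 ]
top breaker2 0.7 [473 213] 1169 [ 0.438 -0.331  0.04 ]
top breaker2 0.69 [380 208] 531 [ 0.447 -0.098  0.04 ]
top breaker2 0.57 [226 162] 840 [0.556 0.304 0.04 ]
top breaker3 0.92 [214 218] 385 [0.412 0.33  0.04 ]
top breaker3 0.9 [406 258] 550 [ 0.321 -0.163  0.04 ]
top breaker3 0.89 [175 268] 887 [0.283 0.422 0.04 ]
top breaker3 0.78 [301 210] 725 [0.437 0.106 0.04 ]
top breaker3 0.7 [473 213] 1169 [ 0.438 -0.331  0.04 ]
top breaker3 0.69 [380 208] 531 [ 0.447 -0.098  0.04 ]
top breaker3 0.57 [226 162] 840 [0.5
[... 1510 characters left out ...]
0.04 ]
side breaker3 0.87 [244 273] 1108 [0.544 0.308 0.04 ]
side breaker3 0.69 [320 220] 1122 [0.438 0.118 0.04 ]
side breaker3 0.6 [346 161] 849 [ 0.443 -0.083  0.04 ]
side breaker4 0.96 [342 373] 1455 [0.273 0.43  0.04 ]
side breaker4 0.91 [293 309] 708 [0.41  0.344 0.04 ]
side breaker4 0.9 [398 155] 587 [ 0.32  -0.152  0.04 ]
side breaker4 0.87 [244 273] 1108 [0.544 0.308 0.04 ]
side breaker4 0.69 [320 220] 1122 [0.438 0.118 0.04 ]
side breaker4 0.6 [346 161] 849 [ 0.443 -0.083  0.04 ]
side pad_a 0.85 [297 125] 621 [ 0.632 -0.194  0.01 ]
side pad_a 0.66 [253 193] 912 [0.639 0.08  0.01 ]
side pad_a 0.17 [294 306] 648 [0.418 0.326 0.01 ]
side terminal 0.81 [239 208] 500 [0.635 0.156 0.04 ]
```

View pics/topz.png

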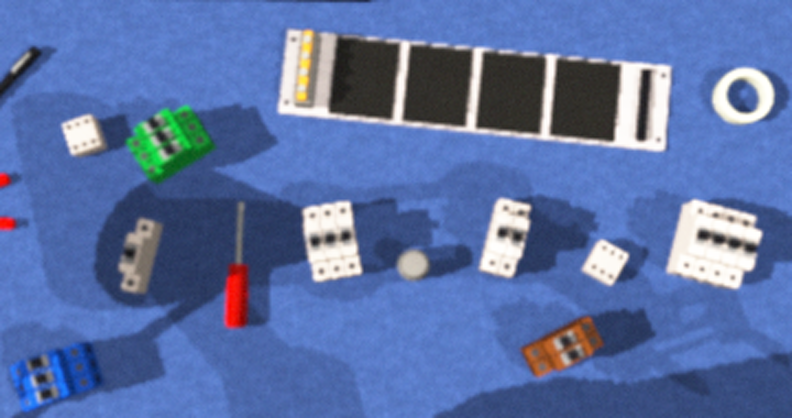

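The zoom confirms 3-pole (301,209), 2-pole (380,207), 4-pole (474,210), 1-pole shadowed (213,215). The blue, green and brown ones are decoys. Now I'll fit poses.

```bash
cat > fitall.py <<'E'
from h import *
import pickle
ims,out=pickle.load(open("look.pkl","rb"))
seeds={1:(.41,.335),2:(.445,-.09),3:(.437,.11),4:(.436,-.33)}
def pick(n,q,xy,z=.04,tol=.045):
    for o in out[n,q]:
        if np.hypot(*(ray(ims[n],o["point"],z)[:2]-xy))<tol: return o["region"].astype(np.float32)
for k,xy in seeds.items():
    for cs in(("top",),("side",),("top","side")):
        ms=[pick(c,"breaker1",xy) for c in cs]
        if any(m is None for m in ms): continue
        r=fit([ims[c] for c in cs],ms,breaker(k),*xy,np.deg2rad([-30,0,30,90]))
        print(k,cs,np.round(r.x[:2],4),round(np.degrees(r.x[2])%180,2),"cost",round(r.fun,3))
def pads(idx): return [box(.098,.080,.006,.009,0,(1.5-i)*.09) for i in idx]
for c,idx in(("top",[1,2,3]),("side",[3])):
    m=np.zeros((400,640),np.float32)
    ctr={0:(.641,.075),1:(.633,-.009),2:(.627,-.095),3:(.625,-.196)}
    for i in idx:
        m=np.maximum(m,pick(c,"pad_a",ctr[i],.01,.03))
    r=fit([ims[c]],[m],pads(idx),.63,-.055,np.deg2rad([4,0,-5]))
    print("strip",c,np.round(r.x[:2],4),np.degrees(r.x[2]),r.fun)
E
python3 fitall.py
```

```text
1 ('top',) [0.4172 0.3328] 169.7 cost 0.144
1 ('side',) [0.4149 0.335 ] 169.24 cost 0.067
1 ('top', 'side') [0.4159 0.334 ] 169.21 cost 0.135
2 ('top',) [ 0.4482 -0.0956] 167.1 cost 0.06
2 ('side',) [ 0.4462 -0.0951] 165.93 cost 0.056
2 ('top', 'side') [ 0.4469 -0.0955] 166.75 cost 0.065
3 ('top',) [0.4394 0.1076] 10.91 cost 0.055
3 ('side',) [0.4378 0.1067] 12.95 cost 0.069
3 ('top', 'side') [0.4391 0.1073] 11.23 cost 0.066
4 ('top',) [ 0.4461 -0.3364] 166.22 cost 0.072
strip top [ 0.6313 -0.0595] -4.451151827109435 0.051491037011146545
strip side [ 0.634  -0.0599] -5.181101614989767 0.07830112427473068
```

```bash
cat > plan.py <<'E'
import sys
from h import *
def plan(x,y,z,deg):
    s=read_state();R=np.array(s["eef_rot"]);p=np.array(s["tool_pos"])
    a=np.degrees(np.arctan2(R[1,1],R[0,1]));d=(deg-a+90)%180-90
    t=np.radians(a+d);ty=np.array([np.cos(t),np.sin(t),0]);tx=np.cross(ty,[0,0,-1])
    v=np.array([x,y,z])-p
    print("t",round(s["time"],2),"tcp",np.round(p,4),"yang",round(a,2),"tilt z",np.round(R[:2,2],4),"F",np.round(s["wrist_force"],1),"gap",round(s["finger_gap"],4),"ff",round(s["finger_force"],1),"q6",round(s["joint_pos"][5]))
    print("turn units",round(-d/6,3),"| then shift units x y z",np.round([v@tx/.06,v@ty/.06,-v[2]/.06],3))
if __name__=="__main__": plan(*map(float,sys.argv[1:]))
E
python3 plan.py .446 -.3364 .2 166.2
python3 - <<'E'
from h import *
import pickle
ims,_=pickle.load(open("look.pkl","rb"))
for p in((402,93),(500,93),(585,92),(410,68)): print(p,ray(ims["top"],p,0),ray(ims["top"],p,.2))
for p in((190,104),(238,121),(188,72),(240,85)): print("side",p,ray(ims["side"],p,0))
E
```

```text
t 0.8 tcp [ 0.2057 -0.537   0.2245] yang -69.04 tilt z [ 0.0001 -0.0002] F [0.  0.3 0.4] gap 0.0938 ff 0.0 q6 -7
turn units -9.207 | then shift units x y z [4.202 3.092 0.409]
(402, 93) [ 0.76491693 -0.15782268  0.        ] [ 0.69183444 -0.12401932  0.2       ]
(500, 93) [ 0.76830024 -0.42095758  0.        ] [ 0.69461789 -0.34049996  0.2       ]
(585, 92) [ 0.77323763 -0.64442602  0.        ] [ 0.69867987 -0.52434707  0.2       ]
(410, 68) [ 0.83550239 -0.17912624  0.        ] [ 0.74990498 -0.14154573  0.2       ]
side (190, 104) [ 0.99721207 -0.17729049  0.        ]
side (238, 121) [ 0.81228841 -0.15832927  0.        ]
side (188, 72) [ 1.09842818e+00 -3.22491421e-01 -1.11022302e-16]
side (240, 85) [ 0.89027494 -0.31718421  0.        ]
```

```bash
python3 -m handwheel '[[0,0,0,-0.92,0.6],[0,0,0,-0.92,0.6],[0,0,0,-0.92,0.6],[0,0,0,-0.92,0.6],[0,0,0,-0.92,0.6]]' 20 >/dev/null
python3 -m handwheel '[[0,0,0,-0.92,0.6],[0,0,0,-0.92,0.6],[0,0,0,-0.92,0.6],[0,0,0,-0.92,0.6],[0,0,0,-0.92,0.6]]' >/dev/null
python3 -m handwheel '[[0.84,0.62,0,0,0.6],[0.84,0.62,0,0,0.6],[0.84,0.62,0,0,0.6],[0.84,0.62,0,0,0.6],[0.84,0.61,0,0,0.6]]'
python3 -m handwheel '[[0,0,0,0,0.6],[0,0,0,0,0.6]]' >/dev/null
python3 plan.py .446 -.3364 .2 166.2
cat > wr.py <<'E'
import sys
from h import *
# wr.py n x y deg name : fit breaker n in the wrist view, save overlay crop
n=int(sys.argv[1]);x,y,a=map(float,sys.argv[2:5]);nm=sys.argv[5]
im=get_image("wrist");o=outline_of("wrist","breaker1")
f=im["frame"][:,:,::-1].copy()
for q in o:
    if q["p"]<.3: continue
    c=ray(im,q["point"],.05);print("wrist",round(q["p"],2),np.round(q["point"]),int(q["region"].sum()),np.round(c,3))
o=[q for q in o if np.hypot(*(ray(im,q["point"],.05)[:2]-[x,y]))<.05]
if o:
    m=o[0]["region"].astype(np.float32)
    r=fit([im],[m],breaker(n),x,y,[np.radians(a)])
    print("fit",np.round(r.x[:2],4),round(np.degrees(r.x[2])%180,2),"cost",round(r.fun,3))
    cs,_=cv2.findContours((sil(im,place(breaker(n),*r.x))>.5).astype(np.uint8),0,2);cv2.drawContours(f,cs,-1,(0,255,0),1)
    cs,_=cv2.findContours(o[0]["region"].astype(np.uint8),0,2);cv2.drawContours(f,cs,-1,(0,0,255),1)
cv2.imwrite(f"pics/{nm}.png",f)
E
python3 wr.py 4 .446 -.3364 166.2 w4
```

```text
time: 2.68
tool_pos: [0.447, -0.3357, 0.2247]
eef_rot: [[0.239, 0.971, 0.001], [0.971, -0.239, -0.001], [-0.001, 0.001, -1.0]]
wrist_force: [1.4, -0.1, 0.5]
finger_gap: 0.0753
finger_force: 0.0
t 2.92 tcp [ 0.4453 -0.3371  0.2244] yang -13.78 tilt z [-0.0007 -0.0006] F [-0.1 -0.1  0. ] gap 0.0751 ff 0.0 q6 -30
turn units 0.003 | then shift units x y z [0.014 0.008 0.407]
wrist 0.93 [168.  60.] 4092 [ 0.325 -0.168  0.05 ]
wrist 0.87 [320. 184.] 4810 [ 0.447 -0.334  0.05 ]
fit [ 0.4479 -0.3375] 166.07 cost 0.021
```

View pics/w4.png

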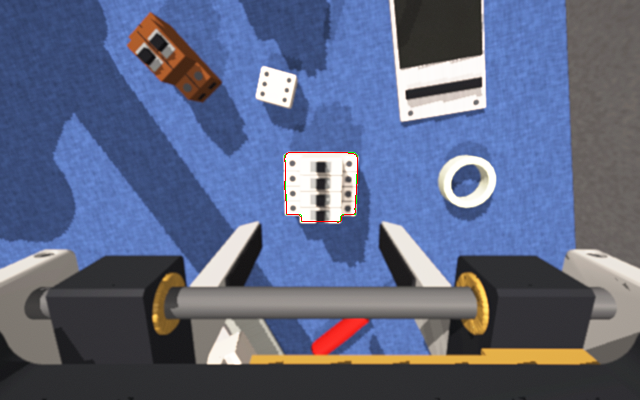

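The wrist view shows the 4-pole at (320,185), with a fit cost of 0.02. Descending to grasp.

```bash
python3 plan.py .4479 -.3375 .066 166.07
python3 -m handwheel '[[0,0.04,0.6,0.02,0.6],[0,0,0.6,0,0.6],[0,0,0.6,0,0.6],[0,0,0.5,0,0.6],[0,0,0.2,0,0.6]]' >/dev/null
python3 -m handwheel '[[0,0,0.13,0,0.6],[0,0,0,0,0.6],[0,0,0,0,0.6]]' 20 >/dev/null
python3 plan.py .4479 -.3375 .066 166.07
```

```text
t 3.02 tcp [ 0.4446 -0.338   0.2245] yang -13.93 tilt z [-0.0005 -0.0005] F [ 1.3 -0.5 -0.6] gap 0.0752 ff 0.0 q6 -30
turn units 0.0 | then shift units x y z [0.021 0.052 2.641]
t 4.03 tcp [ 0.4484 -0.3382  0.0677] yang -13.97 tilt z [ 0.0015 -0.0015] F [-0.3  0.   0.7] gap 0.0754 ff 0.0 q6 -30
turn units -0.006 | then shift units x y z [ 0.01  -0.011  0.028]
```

```bash
python3 -m handwheel '[[0,0,0,0,-0.2],[0,0,0,0,-0.2],[0,0,0,0,-0.2],[0,0,0,0,-0.2],[0,0,0,0,-0.2]]' 35
python3 plan.py .62 -.194 .2 175
```

```text
time: 4.65
tool_pos: [0.4456, -0.3369, 0.0668]
eef_rot: [[0.24, 0.971, -0.005], [0.971, -0.24, 0.001], [0.0, -0.005, -1.0]]
wrist_force: [-5.1, -0.3, 4.8]
finger_gap: 0.0446
finger_force: 35.0
t 4.65 tcp [ 0.4456 -0.3369  0.0668] yang -13.9 tilt z [-0.0046  0.0012] F [-5.1 -0.3  4.8] gap 0.0446 ff 35.0 q6 -30
turn units -1.483 | then shift units x y z [ 2.626  2.688 -2.221]
```

```bash
python3 -m handwheel '[[0,0,-0.2,0,-0.2],[0,0,-0.4,0,-0.2],[0,0,-0.6,0,-0.2],[0,0,-0.6,0,-0.2],[0,0,-0.3,0,-0.2]]' >/dev/null
python3 -m handwheel '[[0,0,0,-0.74,-0.2],[0,0,0,-0.74,-0.2],[0.2,0.2,0,0,-0.2],[0.4,0.4,0,0,-0.2],[0.6,0.6,0,0,-0.2]]' >/dev/null
python3 -m handwheel '[[0.6,0.6,0,0,-0.2],[0.5,0.5,0,0,-0.2],[0.25,0.3,0,0,-0.2],[0.07,0.08,0,0,-0.2],[0,0,0,0,-0.2]]'
python3 -m handwheel '[[0,0,0,0,-0.2],[0,0,0,0,-0.2]]' >/dev/null
python3 plan.py .62 -.194 .2 175.4
python3 - <<'E'
from h import *
im=get_image("wrist");f=im["frame"][:,:,::-1].copy()
import pickle
o=outline_of("wrist","pad_a");pickle.dump((im,o),open("wp.pkl","wb"))
for q in o: print(q["p"],np.round(q["point"]),q["region"].sum(),np.round(ray(im,q["point"],.009),3))
for i in range(4):
    b=place([box(.098,.080,.006,.009,0,(1.5-i)*.09)],.6315,-.0595,np.radians(-4.6))[0][1::2][[0,1,3,2]]
    cv2.polylines(f,[np.int32(np.round(proj(im,b)))],1,(0,255,0),1)
cv2.imwrite("pics/wp.png",f)
E
```

```text
time: 6.52
tool_pos: [0.6214, -0.1956, 0.1923]
eef_rot: [[0.089, 0.996, -0.001], [0.996, -0.089, -0.0], [-0.001, -0.001, -1.0]]
wrist_force: [0.2, 0.7, -5.6]
finger_gap: 0.0446
finger_force: 35.0
t 6.78 tcp [ 0.6211 -0.1963  0.1929] yang -5.18 tilt z [-0.0002 -0.0003] F [-0.4 -0.4 -5.7] gap 0.0447 ff 35.0 q6 -18
turn units -0.097 | then shift units x y z [ 0.036 -0.022 -0.119]
0.69 [319.  29.] 5047 [ 0.637 -0.03   0.009]
0.65 [319. 160.] 1821 [ 0.624 -0.167  0.009]
0.59 [323. 100.] 6579 [ 0.634 -0.101  0.009]
```

View pics/wp.png

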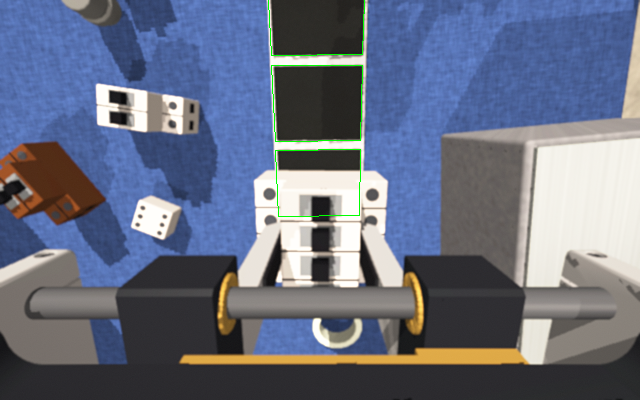

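The strip is visible in the wrist view, with pads at columns 270-365. The overlay agrees to about 1 px. I'll refine with all views.

Run:
```python
from h import *
import pickle
im,o=pickle.load(open("wp.pkl","rb"));ims,out=pickle.load(open("look.pkl","rb"))
def pads(idx): return [box(.098,.080,.006,.009,0,(1.5-i)*.09) for i in idx]
m=(o[0]["region"]|o[2]["region"]).astype(np.float32)
r=fit([im],[m],pads([1,2]),.6315,-.0595,np.radians([-4.6,-3]));print("wrist",r.x[:2],np.degrees(r.x[2]),r.fun)
t=sum(q["region"].astype(np.float32) for q in out["top","pad_a"] if ray(ims["top"],q["point"],.01)[1]<.03).clip(0,1)
def cost(v):
    return np.abs(sil(ims["top"],place(pads([1,2,3]),*v))-t).sum()/t.sum()+np.abs(sil(im,place(pads([1,2]),*v))-m).sum()/m.sum()
b=minimize(cost,r.x,method="Nelder-Mead",options=dict(initial_simplex=r.x+np.array([[0,0,0],[.005,0,0],[0,.005,0],[0,0,.05]]),xatol=1e-5));print("both",b.x[:2],np.degrees(b.x[2]),b.fun)
for n,v in(("w",r.x),("both",b.x)):
    for i in range(4): print(n,i,np.round(place([np.array([[0,(1.5-i)*.09,0]])],*v)[0][0],4))
```

```text
wrist [ 0.63309997 -0.05875038] -4.500569454125429 0.02438499964773655
both [ 0.63255481 -0.05911983] -4.749860508297063 0.09138454496860504
w 0 [0.6437 0.0758 0.    ]
w 1 [ 0.6366 -0.0139  0.    ]
w 2 [ 0.6296 -0.1036  0.    ]
w 3 [ 0.6225 -0.1933  0.    ]
both 0 [0.6437 0.0754 0.    ]
both 1 [ 0.6363 -0.0143  0.    ]
both 2 [ 0.6288 -0.104   0.    ]
both 3 [ 0.6214 -0.1937  0.    ]
```

```bash
python3 plan.py .622 -.1935 .086 175.4
python3 -m handwheel '[[0.045,0.01,0.3,-0.1,-0.2],[0,0,0.6,0,-0.2],[0,0,0.5,0,-0.2],[0,0,0.25,0,-0.2],[0,0,0.1,0,-0.2]]' >/dev/null
python3 -m handwheel '[[0,0,0,0,-0.2],[0,0,0,0,-0.2]]' >/dev/null
python3 plan.py .622 -.1935 .0765 175.4
```

```text
t 6.88 tcp [ 0.6214 -0.196   0.1929] yang -5.15 tilt z [ 0.0001 -0.0003] F [-0.4  0.1 -4.8] gap 0.0447 ff 35.0 q6 -18
turn units -0.092 | then shift units x y z [0.042 0.006 1.782]
t 7.75 tcp [ 0.6237 -0.193   0.089 ] yang -4.48 tilt z [ 0.0024 -0.0011] F [ 0.2  0.3 -6.1] gap 0.0446 ff 35.0 q6 -19
turn units 0.02 | then shift units x y z [-0.01  -0.028  0.209]
```

```bash
python3 -m handwheel '[[0,-0.01,0.08,0,-0.2],[0,0,0.06,0,-0.2],[0,0,0.03,0,-0.2],[0,0,0,0,-0.2]]' 
python3 -m handwheel '[[0,0,0.02,0,-0.2],[0,0,0,0,-0.2]]' ; python3 plan.py .622 -.1935 .0765 175.4
```

```text
time: 8.25
tool_pos: [0.6221, -0.1925, 0.0772]
eef_rot: [[0.078, 0.997, -0.0], [0.997, -0.078, 0.0], [0.0, -0.0, -1.0]]
wrist_force: [0.4, -0.3, -5.8]
finger_gap: 0.0447
finger_force: 35.0
time: 8.5
tool_pos: [0.6222, -0.1926, 0.0762]
eef_rot: [[0.078, 0.997, -0.0], [0.997, -0.078, -0.0], [-0.0, -0.0, -1.0]]
wrist_force: [-0.4, -0.3, -5.5]
finger_gap: 0.0446
finger_force: 35.0
t 8.5 tcp [ 0.6222 -0.1926  0.0762] yang -4.48 tilt z [-0.0001 -0.    ] F [-0.4 -0.3 -5.5] gap 0.0446 ff 35.0 q6 -19
turn units 0.02 | then shift units x y z [-0.016 -0.002 -0.005]
```

```bash
for i in 1; do python3 -m handwheel '[[0,0,0.012,0,-0.2],[0,0,0,0,-0.2]]' |grep -E "pos|wrist"; python3 -m handwheel '[[0,0,0.012,0,-0.2],[0,0,0,0,-0.2]]' |grep -E "pos|wrist"; python3 -m handwheel '[[0,0,0.01,0,-0.2],[0,0,0,0,-0.2]]' |grep -E "pos|wrist"; done
```

```text
tool_pos: [0.6223, -0.1926, 0.076]
wrist_force: [-0.8, 1.7, -3.1]
tool_pos: [0.6224, -0.1926, 0.076]
wrist_force: [-1.8, 1.5, 4.5]
tool_pos: [0.6224, -0.1927, 0.076]
wrist_force: [-2.3, 0.8, 7.6]
```

```bash
python3 -m handwheel '[[0,0,0,0,0.1],[0,0,0,0,0.3],[0,0,0,0,0.5],[0,0,0,0,0.5]]'
python3 -m handwheel '[[0,0,-0.2,0,0.5],[0,0,-0.5,0,0.5],[0,0,-0.6,0,0.5],[0,0,-0.5,0,0.5],[0,0,-0.2,0,0.5]]' >/dev/null
python3 plan.py .4475 -.0955 .2 166.8
```

```text
time: 9.75
tool_pos: [0.6223, -0.1926, 0.074]
eef_rot: [[0.078, 0.997, 0.0], [0.997, -0.078, -0.0], [-0.0, 0.0, -1.0]]
wrist_force: [0.0, -0.6, 0.4]
finger_gap: 0.07
finger_force: 0.0
t 10.38 tcp [ 0.6233 -0.193   0.1972] yang -4.48 tilt z [ 0.0043 -0.0019] F [ 0.5 -1.2 -0.7] gap 0.0703 ff 0.0 q6 -19
turn units 1.453 | then shift units x y z [ 0.913 -3.223 -0.047]
```

```bash
python3 -m handwheel '[[0,0,0,0.73,0.5],[0,0,0,0.73,0.5],[0.1,-0.4,0,0,0.5],[0.2,-0.7,0,0,0.5],[0.22,-0.8,0,0,0.5]]' >/dev/null
python3 -m handwheel '[[0.22,-0.77,0,0,0.5],[0.17,-0.55,0,0,0.5],[0,0,0,0,0.5],[0,0,0,0,0.5]]' >/dev/null
python3 wr.py 2 .4475 -.0955 166.8 w2
python3 plan.py .4475 -.0955 .066 166.8
```

```text
wrist 0.88 [215. 254.] 1290 [ 0.32  -0.138  0.05 ]
wrist 0.69 [260.  17.] 2774 [0.434 0.078 0.05 ]
wrist 0.59 [324. 189.] 3325 [ 0.455 -0.093  0.05 ]
wrist 0.58 [489. 228.] 5224 [ 0.62  -0.177  0.05 ]
fit [ 0.4495 -0.0952] 166.07 cost 0.034
t 11.6 tcp [ 0.4479 -0.0959  0.1942] yang -13.26 tilt z [ 0.0007 -0.0005] F [-0.7  0.6  0.9] gap 0.0707 ff 0.0 q6 -8
turn units -0.01 | then shift units x y z [ 0.005 -0.009  2.136]
```

View pics/w2.png

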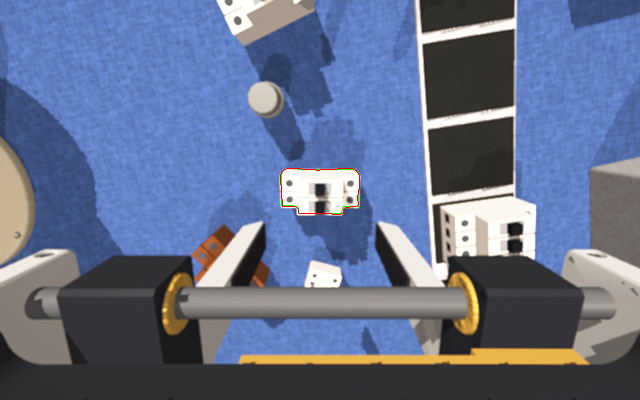

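The 2-pole is at (320,190) and the fit is good. The 4-pole sits on its pad. Grasping the 2-pole.

```bash
python3 -m handwheel '[[0.01,0.02,0.4,0,0.5],[0,0,0.6,0,0.5],[0,0,0.6,0,0.5],[0,0,0.4,0,0.5],[0,0,0.12,0,0.5]]' >/dev/null
python3 -m handwheel '[[0,0,0,0,0.5],[0,0,0,0,0.5]]' >/dev/null
python3 plan.py .4492 -.0953 .066 166.5
python3 -m handwheel '[[0,0,0,0,-0.2],[0,0,0,0,-0.2],[0,0,0,0,-0.2],[0,0,0,0,-0.2],[0,0,0,0,-0.2]]' 25
python3 plan.py .6366 -.0141 .19 175.4
```

```text
t 12.47 tcp [ 0.4491 -0.0953  0.0679] yang -13.25 tilt z [ 0.002  -0.0008] F [-0.1 -1.   0.3] gap 0.0706 ff 0.0 q6 -7
turn units 0.042 | then shift units x y z [0.001 0.002 0.031]
time: 13.1
tool_pos: [0.4478, -0.0948, 0.0673]
eef_rot: [[0.229, 0.973, -0.0], [0.973, -0.229, -0.0], [-0.0, -0.0, -1.0]]
wrist_force: [-1.2, -0.1, 5.0]
finger_gap: 0.0448
finger_force: 25.0
t 13.1 tcp [ 0.4478 -0.0948  0.0673] yang -13.24 tilt z [-0.0001 -0.0001] F [-1.2 -0.1  5. ] gap 0.0448 ff 25.0 q6 -7
turn units -1.44 | then shift units x y z [ 1.594  3.029 -2.044]
```

```bash
python3 -m handwheel '[[0,0,-0.2,0,-0.2],[0,0,-0.4,0,-0.2],[0,0,-0.6,0,-0.2],[0,0,-0.6,0,-0.2],[0,0,-0.25,0,-0.2]]' >/dev/null
python3 -m handwheel '[[0,0,0,-0.72,-0.2],[0,0,0,-0.72,-0.2],[0.2,0.4,0,0,-0.2],[0.3,0.6,0,0,-0.2],[0.4,0.7,0,0,-0.2]]' >/dev/null
python3 -m handwheel '[[0.35,0.65,0,0,-0.2],[0.25,0.48,0,0,-0.2],[0.1,0.2,0,0,-0.2],[0,0,0,0,-0.2],[0,0,0,0,-0.2]]' >/dev/null
python3 plan.py .6366 -.0141 .086 175.4
```

```text
t 14.97 tcp [ 0.6354 -0.0143  0.19  ] yang -4.63 tilt z [-0.0017 -0.0004] F [ 0.2 -0.7 -2.4] gap 0.0446 ff 25.0 q6 -3
turn units -0.005 | then shift units x y z [0.005 0.019 1.733]
```

```bash
python3 -m handwheel '[[0,0.01,0.3,0,-0.2],[0,0,0.6,0,-0.2],[0,0,0.5,0,-0.2],[0,0,0.25,0,-0.2],[0,0,0.08,0,-0.2]]' >/dev/null
python3 -m handwheel '[[0,0,0.08,0,-0.2],[0,0,0.04,0,-0.2],[0,0,0,0,-0.2]]' >/dev/null
python3 plan.py .6366 -.0141 .0765 175.4
```

```text
t 15.97 tcp [ 0.6377 -0.0138  0.0795] yang -4.6 tilt z [ 0.0008 -0.0002] F [-0.8  0.  -3.3] gap 0.0449 ff 25.0 q6 -3
turn units 0.001 | then shift units x y z [-0.006 -0.019  0.049]
```

```bash
python3 -m handwheel '[[0,-0.01,0.03,0,-0.2],[0,0,0,0,-0.2]]' |grep -E "pos|wrist"; python3 -m handwheel '[[0,0,0.012,0,-0.2],[0,0,0,0,-0.2]]' |grep -E "pos|wrist"; python3 -m handwheel '[[0,0,0.01,0,-0.2],[0,0,0,0,-0.2]]' |grep -E "pos|wrist"; python3 -m handwheel '[[0,0,0.01,0,-0.2],[0,0,0,0,-0.2]]' |grep -E "pos|wrist"
```

```text
tool_pos: [0.6368, -0.0137, 0.0773]
wrist_force: [-0.5, -0.3, -2.9]
tool_pos: [0.6368, -0.0138, 0.0765]
wrist_force: [0.0, -0.5, -2.8]
tool_pos: [0.6369, -0.0138, 0.0764]
wrist_force: [-0.7, -0.4, 1.3]
tool_pos: [0.6369, -0.0137, 0.0764]
wrist_force: [-2.1, 0.4, 5.0]
```

Contact made. I'll release and go to breaker3.

```bash
python3 -m handwheel '[[0,0,0,0,0.1],[0,0,0,0,0.3],[0,0,0,0,0.5],[0,0,0,0,0.5]]' | grep -E "gap|wrist"
python3 -m handwheel '[[0,0,-0.2,0,0.5],[0,0,-0.5,0,0.5],[0,0,-0.6,0,0.5],[0,0,-0.5,0,0.5],[0,0,-0.2,0,0.5]]' >/dev/null
python3 plan.py .439 .1073 .195 11.2
```

```text
wrist_force: [-0.6, -0.1, -0.1]
finger_gap: 0.07
t 18.1 tcp [ 0.638  -0.0139  0.1982] yang -4.6 tilt z [ 0.0044 -0.0007] F [ 0.3  0.1 -0. ] gap 0.0705 ff 0.0 q6 -3
turn units -2.633 | then shift units x y z [ 2.625 -2.861  0.053]
```

```bash
python3 -m handwheel '[[0,0,0,-0.88,0.5],[0,0,0,-0.88,0.5],[0,0,0,-0.88,0.5],[0.3,-0.35,0,0,0.5],[0.55,-0.6,0,0,0.5]]' >/dev/null
python3 -m handwheel '[[0.65,-0.7,0.05,0,0.5],[0.65,-0.7,0,0,0.5],[0.475,-0.5,0,0,0.5],[0,0,0,0,0.5],[0,0,0,0,0.5]]' >/dev/null
python3 wr.py 3 .439 .1073 11.2 w3
python3 plan.py .439 .1073 .066 11.2
```

```text
wrist 0.96 [473.  23.] 5534 [0.548 0.291 0.05 ]
wrist 0.75 [317. 192.] 4526 [0.438 0.107 0.05 ]
fit [0.4405 0.1079] 11.05 cost 0.023
t 19.45 tcp [0.4397 0.1069 0.1922] yang 11.19 tilt z [ 0.0007 -0.0004] F [-0.5 -1.  -0.3] gap 0.0705 ff 0.0 q6 -6
turn units -0.001 | then shift units x y z [ 0.009 -0.011  2.104]
```

View pics/w3.png

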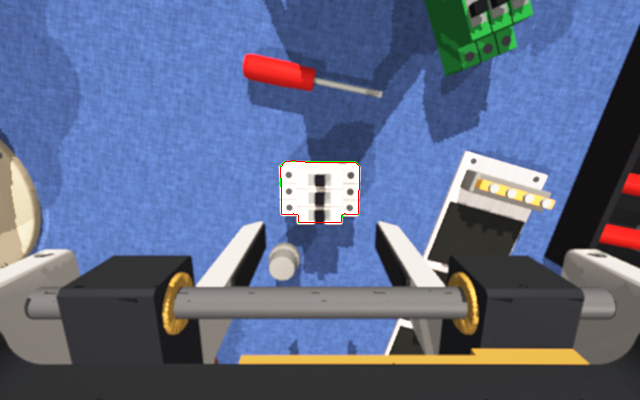

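The 3-pole is at (318,192) with a good fit. Grasping it.

```bash
python3 -m handwheel '[[0.015,0.01,0.4,0,0.5],[0,0,0.6,0,0.5],[0,0,0.6,0,0.5],[0,0,0.37,0,0.5],[0,0,0.12,0,0.5]]' >/dev/null
python3 -m handwheel '[[0,0,0,0,0.5],[0,0,0,0,0.5]]' >/dev/null
python3 plan.py .4405 .1079 .066 11.05
python3 -m handwheel '[[0,0,0,0,-0.2],[0,0,0,0,-0.2],[0,0,0,0,-0.2],[0,0,0,0,-0.2],[0,0,0,0,-0.2]]' 30
python3 plan.py .6293 -.1038 .19 175.4
```

```text
t 20.32 tcp [0.44   0.1083 0.0677] yang 11.22 tilt z [0.002  0.0001] F [ 0.6 -0.2  0.2] gap 0.0703 ff 0.0 q6 -6
turn units 0.029 | then shift units x y z [-0.008  0.007  0.028]
time: 20.95
tool_pos: [0.4387, 0.1084, 0.0672]
eef_rot: [[-0.195, 0.981, -0.0], [0.981, 0.195, -0.0], [-0.0, -0.0, -1.0]]
wrist_force: [-1.1, 1.0, 5.2]
finger_gap: 0.045
finger_force: 30.0
t 20.95 tcp [0.4387 0.1084 0.0672] yang 11.24 tilt z [-0.0003 -0.0002] F [-1.1  1.   5.2] gap 0.045 ff 30.0 q6 -6
turn units 2.641 | then shift units x y z [-3.27   3.451 -2.047]
```

```bash
python3 -m handwheel '[[0,0,-0.2,0,-0.2],[0,0,-0.4,0,-0.2],[0,0,-0.6,0,-0.2],[0,0,-0.6,0,-0.2],[0,0,-0.25,0,-0.2]]' >/dev/null
python3 -m handwheel '[[0,0,0,0.88,-0.2],[0,0,0,0.88,-0.2],[0,0,0,0.88,-0.2],[-0.2,0.2,0,0,-0.2],[-0.4,0.4,0,0,-0.2]]' >/dev/null
python3 -m handwheel '[[-0.6,0.6,0,0,-0.2],[-0.6,0.65,0,0,-0.2],[-0.6,0.65,0,0,-0.2],[-0.5,0.55,0,0,-0.2],[-0.25,0.28,0,0,-0.2]]' >/dev/null
python3 -m handwheel '[[-0.12,0.12,0,0,-0.2],[0,0,0,0,-0.2],[0,0,0,0,-0.2]]' >/dev/null
python3 plan.py .6293 -.1038 .086 175.4
```

```text
t 23.2 tcp [ 0.6287 -0.1031  0.1899] yang -4.55 tilt z [-0.0008  0.0005] F [ 0.1  0.1 -3. ] gap 0.0445 ff 30.0 q6 -11
turn units 0.008 | then shift units x y z [-0.011  0.011  1.732]
```

```bash
python3 -m handwheel '[[-0.01,0.01,0.3,0,-0.2],[0,0,0.6,0,-0.2],[0,0,0.5,0,-0.2],[0,0,0.25,0,-0.2],[0,0,0.08,0,-0.2]]' >/dev/null
python3 -m handwheel '[[0,0,0.08,0,-0.2],[0,0,0.04,0,-0.2],[0,0,0,0,-0.2]]' >/dev/null
python3 plan.py .6293 -.1038 .0765 175.4
python3 -m handwheel '[[0,0,0.03,0,-0.2],[0,0,0,0,-0.2]]' |grep -E "pos|wrist"; python3 -m handwheel '[[0,0,0.012,0,-0.2],[0,0,0,0,-0.2]]' |grep -E "pos|wrist"; python3 -m handwheel '[[0,0,0.01,0,-0.2],[0,0,0,0,-0.2]]' |grep -E "pos|wrist"
```

```text
t 24.2 tcp [ 0.6303 -0.1045  0.0794] yang -4.6 tilt z [ 0.0008 -0.0003] F [-0.2  0.3 -3.4] gap 0.0446 ff 30.0 q6 -11
turn units -0.0 | then shift units x y z [ 0.011 -0.017  0.048]
tool_pos: [0.63, -0.1045, 0.0771]
wrist_force: [-1.0, -0.1, -2.1]
tool_pos: [0.63, -0.1044, 0.0763]
wrist_force: [0.1, 0.4, -2.9]
tool_pos: [0.6301, -0.1044, 0.0763]
wrist_force: [0.1, -0.1, 1.7]
```

```bash
python3 -m handwheel '[[0,0,0.01,0,-0.2],[0,0,0,0,-0.2]]' |grep -E "pos|wrist"; python3 -m handwheel '[[0,0,0,0,0.1],[0,0,0,0,0.3],[0,0,0,0,0.5],[0,0,0,0,0.5]]' | grep -E "gap|wrist"
python3 -m handwheel '[[0,0,-0.2,0,0.5],[0,0,-0.5,0,0.5],[0,0,-0.6,0,0.5],[0,0,-0.5,0,0.5],[0,0,-0.2,0,0.5]]' >/dev/null
python3 plan.py .416 .334 .195 169.3
```

```text
tool_pos: [0.6301, -0.1044, 0.0762]
wrist_force: [-2.1, 0.6, 5.5]
wrist_force: [-0.5, 2.0, 0.3]
finger_gap: 0.0705
t 26.32 tcp [ 0.6311 -0.1047  0.1981] yang -4.6 tilt z [ 0.0044 -0.0013] F [ 0.2 -0.5  0.1] gap 0.0703 ff 0.0 q6 -11
turn units 1.017 | then shift units x y z [ 6.519 -4.88   0.052]
```

```bash
python3 -m handwheel '[[0,0,0,1,0.5],[0.3,-0.22,0,0,0.5],[0.55,-0.41,0,0,0.5],[0.7,-0.53,0,0,0.5],[0.8,-0.6,0,0,0.5]]' >/dev/null
python3 -m handwheel '[[0.8,-0.6,0,0,0.5],[0.8,-0.6,0,0,0.5],[0.8,-0.6,0,0,0.5],[0.75,-0.55,0.05,0,0.5],[0.55,-0.42,0,0,0.5]]' >/dev/null
python3 -m handwheel '[[0.35,-0.26,0,0,0.5],[0.12,-0.09,0,0,0.5],[0,0,0,0,0.5],[0,0,0,0,0.5]]' >/dev/null
python3 wr.py 1 .416 .334 169.3 w1
python3 plan.py .416 .334 .066 169.3
```

```text
wrist 0.97 [448. 186.] 4842 [0.548 0.316 0.05 ]
wrist 0.9 [323. 188.] 2025 [0.42  0.337 0.05 ]
wrist 0.62 [172. 129.] 6531 [0.284 0.424 0.05 ]
fit [0.4185 0.3341] 168.36 cost 0.049
t 28.18 tcp [0.4146 0.3331 0.1921] yang -10.67 tilt z [-0.     -0.0004] F [-0.2 -0.2 -0.6] gap 0.0703 ff 0.0 q6 42
turn units 0.005 | then shift units x y z [0.02  0.02  2.101]
```

View pics/w1.png

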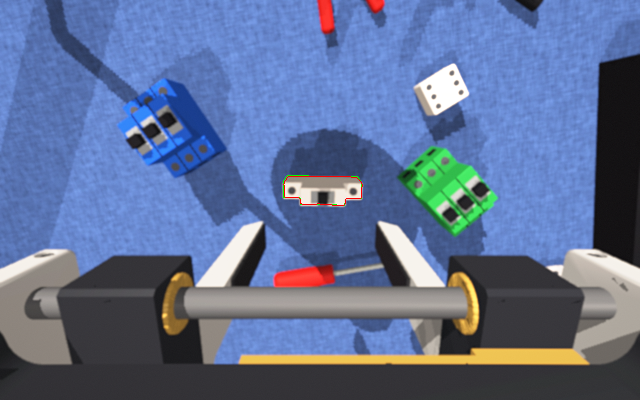

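The 1-pole is at (322,190), and the green decoy clears the right finger. Grasping it.

```bash
python3 -m handwheel '[[0.015,0.045,0.4,0.1,0.5],[0,0,0.6,0,0.5],[0,0,0.6,0,0.5],[0,0,0.37,0,0.5],[0,0,0.12,0,0.5]]' >/dev/null
python3 -m handwheel '[[0,0,0,0,0.5],[0,0,0,0,0.5]]' >/dev/null
python3 plan.py .4175 .334 .066 168.7
python3 -m handwheel '[[0,0,0,0,-0.2],[0,0,0,0,-0.2],[0,0,0,0,-0.2],[0,0,0,0,-0.2],[0,0,0,0,-0.2]]' 18
python3 plan.py .6437 .0756 .19 175.4
```

```text
t 29.05 tcp [0.4179 0.3347 0.0678] yang -11.22 tilt z [0.0019 0.001 ] F [ 1.1  0.7 -1. ] gap 0.0705 ff 0.0 q6 42
turn units 0.014 | then shift units x y z [-0.012 -0.004  0.03 ]
time: 29.68
tool_pos: [0.4171, 0.3345, 0.0671]
eef_rot: [[0.194, 0.981, 0.0], [0.981, -0.194, 0.0], [0.0, 0.0, -1.0]]
wrist_force: [-0.4, 0.1, 3.6]
finger_gap: 0.0446
finger_force: 18.0
t 29.68 tcp [0.4171 0.3345 0.0671] yang -11.2 tilt z [0.0003 0.0002] F [-0.4  0.1  3.6] gap 0.0446 ff 18.0 q6 42
turn units -1.099 | then shift units x y z [-3.998  4.111 -2.049]
```

```bash
python3 -m handwheel '[[0,0,-0.2,0,-0.2],[0,0,-0.4,0,-0.2],[0,0,-0.6,0,-0.2],[0,0,-0.6,0,-0.2],[0,0,-0.25,0,-0.2]]' >/dev/null
python3 -m handwheel '[[0,0,0,-0.55,-0.2],[0,0,0,-0.55,-0.2],[-0.2,0.2,0,0,-0.2],[-0.4,0.4,0,0,-0.2],[-0.6,0.62,0,0,-0.2]]' >/dev/null
python3 -m handwheel '[[-0.65,0.68,0,0,-0.2],[-0.65,0.68,0,0,-0.2],[-0.65,0.68,0,0,-0.2],[-0.5,0.5,0,0,-0.2],[-0.25,0.26,0,0,-0.2]]' >/dev/null
python3 -m handwheel '[[-0.1,0.09,0,0,-0.2],[0,0,0,0,-0.2],[0,0,0,0,-0.2]]' >/dev/null
python3 plan.py .6437 .0756 .086 175.4
```

```text
t 31.93 tcp [0.6426 0.0767 0.1899] yang -4.52 tilt z [-0.0006  0.0005] F [-1.1  0.1 -0.7] gap 0.045 ff 18.0 q6 5
turn units 0.013 | then shift units x y z [-0.016  0.02   1.732]
```

```bash
python3 -m handwheel '[[-0.015,0.01,0.3,0.01,-0.2],[0,0,0.6,0,-0.2],[0,0,0.5,0,-0.2],[0,0,0.25,0,-0.2],[0,0,0.08,0,-0.2]]' >/dev/null
python3 -m handwheel '[[0,0,0.08,0,-0.2],[0,0,0.04,0,-0.2],[0,0,0,0,-0.2]]' >/dev/null
python3 plan.py .6437 .0756 .0765 175.4
python3 -m handwheel '[[0,0,0.03,0,-0.2],[0,0,0,0,-0.2]]' |grep -E "pos|wrist"; python3 -m handwheel '[[0,0,0.012,0,-0.2],[0,0,0,0,-0.2]]' |grep -E "pos|wrist"; python3 -m handwheel '[[0,0,0.01,0,-0.2],[0,0,0,0,-0.2]]' |grep -E "pos|wrist"
```

```text
t 32.92 tcp [0.6444 0.0743 0.0792] yang -4.67 tilt z [ 0.0009 -0.0001] F [-0.2  0.6 -1.7] gap 0.0451 ff 18.0 q6 5
turn units -0.012 | then shift units x y z [ 0.021 -0.013  0.046]
tool_pos: [0.6441, 0.0743, 0.077]
wrist_force: [-1.0, -1.2, -1.0]
tool_pos: [0.644, 0.0744, 0.0762]
wrist_force: [0.2, -0.6, -1.3]
tool_pos: [0.6441, 0.0744, 0.0761]
wrist_force: [-1.6, 0.3, 2.7]
```

```bash
python3 -m handwheel '[[0,0,-0.03,0,-0.2],[0.02,0,0,0,-0.2],[0,0,0,0,-0.2],[0,0,0.025,0,-0.2],[0,0,0.01,0,-0.2]]' |grep -E "pos|wrist"; python3 -m handwheel '[[0,0,0.004,0,-0.2],[0,0,0,0,-0.2]]' |grep -E "pos|wrist"
```

```text
tool_pos: [0.6442, 0.0756, 0.0761]
wrist_force: [-1.7, 0.2, 6.4]
tool_pos: [0.6443, 0.0756, 0.0761]
wrist_force: [-1.7, -0.1, 5.1]
```

Release, rise, and back off to a spot with the wrist camera looking along the row.

```bash
python3 -m handwheel '[[0,0,0,0,0.1],[0,0,0,0,0.3],[0,0,0,0,0.5],[0,0,0,0,0.5]]' | grep -E "gap|wrist"
python3 -m handwheel '[[0,0,-0.2,0,0.5],[0,0,-0.5,0,0.5],[0,0,-0.6,0,0.5],[0,0,-0.6,0,0.5],[0,0,-0.6,0,0.5]]' >/dev/null
python3 -m handwheel '[[-0.5,-0.3,-0.6,0,0.5],[-0.9,-0.5,-0.5,0,0.5],[-0.9,-0.5,0,0,0.5],[-0.9,-0.5,0,0,0.5],[-0.9,-0.5,0,0,0.5]]' >/dev/null
python3 -m handwheel '[[-0.8,-0.2,0,0,0.5],[-0.3,0,0,0,0.5],[0,0,0,0,0.5],[0,0,0,0,0.5]]' | grep pos
cat > chk.py <<'E'
from h import *
V=(.6328,-.059,np.radians(-4.6))
for c in("wrist","top","side"):
    im=get_image(c);f=im["frame"][:,:,::-1].copy();o=outline_of(c,"breaker1")
    for n in(1,2,3,4):
        e=place([np.array([[0,(2.5-n)*.09,.009]])],*V)[0][0]
        for q in o:
            if np.hypot(*(ray(im,q["point"],.05)[:2]-e[:2]))<.04:
                r=fit([im],[q["region"].astype(np.float32)],breaker(n),e[0],e[1],[V[2]],z=.009)
                d=r.x[:2]-e[:2];cc,s=np.cos(V[2]),np.sin(V[2])
                print(c,n,"off along x',y' mm",np.round([1e3*(cc*d[0]+s*d[1]),1e3*(-s*d[0]+cc*d[1])],1),"yaw off",round(np.degrees(r.x[2]-V[2]),2),"cost",round(r.fun,3));break
    cv2.imwrite(f"pics/end_{c}.png",f)
    if c=="top": cv2.imwrite("pics/end_topz.png",cv2.resize(f[100:190,250:480],None,fx=3.4,fy=3.4,interpolation=cv2.INTER_CUBIC))
E
python3 chk.py
```

```text
wrist_force: [-1.0, -0.1, 0.4]
finger_gap: 0.07
tool_pos: [0.473, -0.2173, 0.2885]
wrist 2 off along x',y' mm [ 2.9 -0.3] yaw off -1.09 cost 0.032
wrist 3 off along x',y' mm [ 2.8 -1.8] yaw off 0.46 cost 0.032
wrist 4 off along x',y' mm [3.1 0.6] yaw off -0.52 cost 0.02
top 1 off along x',y' mm [ 1.6 -2.1] yaw off 0.53 cost 0.075
top 2 off along x',y' mm [ 1.  -0.8] yaw off 0.69 cost 0.082
top 3 off along x',y' mm [ 0.8 -1.5] yaw off -0.28 cost 0.038
top 4 off along x',y' mm [-0.2  0.4] yaw off -1.64 cost 0.036
side 1 off along x',y' mm [-1.3  0. ] yaw off -4.91 cost 0.095
side 2 off along x',y' mm [ 1.1 -1.4] yaw off -1.4 cost 0.069
side 3 off along x',y' mm [ 1.7 -2.2] yaw off -5.3 cost 0.1
side 4 off along x',y' mm [ 0.8 -3. ] yaw off -2.38 cost 0.297
```

View pics/end_wrist.png

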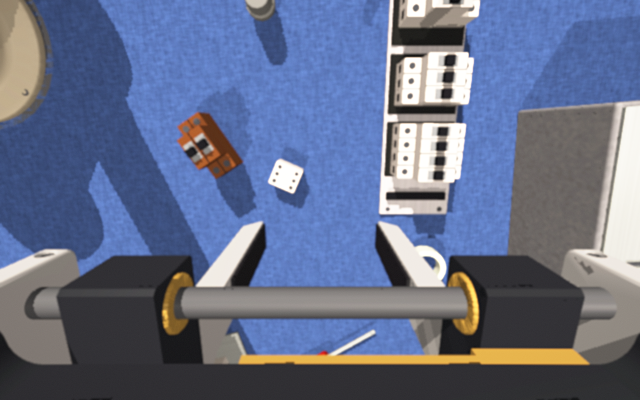

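View pics/end_topz.png

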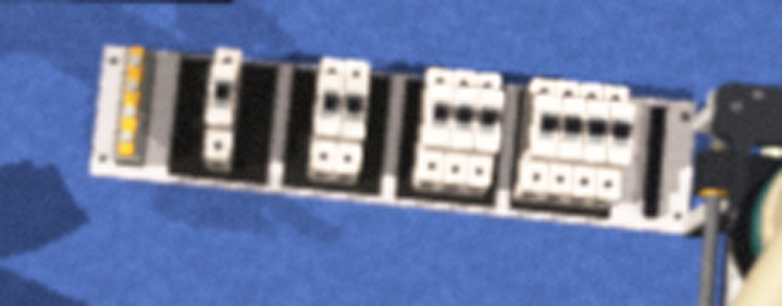

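The end views show 1, 2, 3 and 4 poles standing on the pads in order, starting next to the terminal. They are square and centred to about 2–3 mm, which is near the calibration error. The robot is clear, so I'm handing in.

```bash
python3 -c "
from bench import *
print(read_state()['time']);print(finish_job())"
```

```text
37.1
the job is handed in; nothing more can be done
None
```

The four white breakers stand upright in width order on the pads, the one-pole next to the earth terminal; by the cameras each is within about 3 mm of its pad's middle, and I handed the job in at 37.1 s of the 102 s limit (no verdict was returned).

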